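Unstack culture dishes onto their warming blocks

TASK

A stack of four closed culture dishes has just come out of the incubator. Take it apart and set each dish, lid up, inside the outline of its own colour and shape on the black-topped warming blocks, with the square four-well plate lying square in its outline. Keep the dishes level and set them down rather than drop them, and do not shift the large plain dish or the wash bottle.

Things in the scene. Friction and masses are not known exactly. Their poses are not given: they have to be found in the camera images.
- four_well_plate: Closed square four-well plate, its lid frosted white with a blue rim and four well circles, one rigid piece, 66 x 66 mm and 16 mm high. Origin at the centre of its underside, x and y along its sides, z up through the lid. Starts at the bottom of the stack, on the bench. Light (about 70 g).
- dish60: Closed round culture dish whose slip-on lid is frosted white with a green rim (a band 4.5 mm high round its upper edge), one rigid piece (lid and base do not separate), 60 mm in diameter and 15 mm high, straight-sided. Origin at the centre of its underside, z up through the lid. Starts on the blue four-well plate. Light (under 100 g).
- dish50: Closed round culture dish whose slip-on lid is frosted white with a yellow rim (a band 4.5 mm high round its upper edge), one rigid piece (lid and base do not separate), 50 mm in diameter and 13 mm high, straight-sided. Origin at the centre of its underside, z up through the lid. Starts on the green dish. Light (under 100 g).
- dish35: Closed round culture dish whose slip-on lid is frosted white with an orange rim (a band 4.5 mm high round its upper edge), one rigid piece (lid and base do not separate), 35 mm in diameter and 12 mm high, straight-sided. Origin at the centre of its underside, z up through the lid. Starts on the yellow dish, at the top of the stack (stack height 56 mm). Light (under 100 g).
- block_square: Low warming block: aluminium, 100 x 100 mm and 18 mm high, flat black top with a square outline 82 mm inside, 3 mm wide, parallel to the block's sides, in blue, at its middle. Does not move. Origin at the centre of its underside (its flat top is at z = 18 mm), x and y along its sides, z up.
- block60: Low warming block: aluminium, 100 x 100 mm and 18 mm high, flat black top with a ring outline 76 mm inside, 3 mm wide, in green, at its middle. Does not move. Origin at the centre of its underside (its flat top is at z = 18 mm), x and y along its sides, z up.
- block50: Low warming block: aluminium, 100 x 100 mm and 18 mm high, flat black top with a ring outline 66 mm inside, 3 mm wide, in yellow, at its middle. Does not move. Origin at the centre of its underside (its flat top is at z = 18 mm), x and y along its sides, z up.
- block35: Low warming block: aluminium, 100 x 100 mm and 18 mm high, flat black top with a ring outline 51 mm inside, 3 mm wide, in orange, at its middle. Does not move. Origin at the centre of its underside (its flat top is at z = 18 mm), x and y along its sides, z up.
- large_dish: Bystander, in use: large plain closed round dish, frosted white without any coloured rim, 88 mm in diameter, 15 mm high, loose on the bench among the blocks. Origin at the centre of its underside, z up.
- wash_bottle: Bystander: white plastic wash bottle, 70 mm in diameter, 195 mm high with its bent spout, loose, standing on the bench to the far right. Origin at the centre of its underside, z up.

How it is judged:
At the end, for the whole second after the job is handed in: Each dish flat, lid up, released and at rest on the block of its colour, centres within 12 mm; the four-well plate within 0.2 rad of square with its block (any of four ways). The large dish is within 12 mm and the bottle within 25 mm of its start, the bottle upright (horizontal distance between dish35 and block35 below 0.012 m and z of dish35 in the frame of block35 between 0.0155 and 0.0205 m and angle between each of dish35, dish50, dish60, four_well_plate's own z axis and vertical below 0.06 rad and linear speed of each of dish35, dish50, dish60, four_well_plate below 0.01 m/s and angular speed of each of dish35, dish50, dish60, four_well_plate below 0.1 rad/s and contact force between each of dish35, dish50, dish60, four_well_plate and the fingers below 0.05 N and horizontal distance between dish50 and block50 below 0.012 m and z of dish50 in the frame of block50 between 0.0155 and 0.0205 m and horizontal distance between dish60 and block60 below 0.012 m and z of dish60 in the frame of block60 between 0.0155 and 0.0205 m and horizontal distance between four_well_plate and block_square below 0.012 m and z of four_well_plate in the frame of block_square between 0.0155 and 0.0205 m and (angle between the x axis of four_well_plate and the x axis of block_square, either way round below 0.2 rad or angle between the x axis of four_well_plate and the y axis of block_square, either way round below 0.2 rad) and distance of large_dish from where it was at the start of the episode below 0.012 m and distance of wash_bottle from where it was at the start of the episode below 0.025 m and angle between wash_bottle's own z axis and vertical below 0.1 rad); the robot touches nothing.
It fails at once if a dish is tipped more than 0.4 rad (angle between any of dish35, dish50, dish60, four_well_plate's own z axis and vertical above 0.4 rad).
It fails at once if a dish is dropped or flung: it moves faster than 0.6 m/s (a fall of about 18 mm) with no finger touching it ((linear speed of dish35 above 0.6 m/s and contact force between dish35 and the fingers below 0.05 N) or (linear speed of dish50 above 0.6 m/s and contact force between dish50 and the fingers below 0.05 N) or (linear speed of dish60 above 0.6 m/s and contact force between dish60 and the fingers below 0.05 N) or (linear speed of four_well_plate above 0.6 m/s and contact force between four_well_plate and the fingers below 0.05 N)).
It fails at once if the large plain dish is pushed more than 12 mm, or the wash bottle more than 25 mm or over (distance of large_dish from where it was at the start of the episode above 0.012 m or distance of wash_bottle from where it was at the start of the episode above 0.025 m or angle between wash_bottle's own z axis and vertical above 0.4 rad).
It also fails if it takes over 104 s, if anything falls off the work surface, if the arm or the gripper's body presses on something with over 40 N, if the wrist force passes 120 N, or if a joint passes its speed limit or range.

ROBOT

A 7-joint arm with a two-finger parallel gripper is mounted at the origin on the work surface. World frame = base frame: x ahead of the robot, y to its left, z up, the work surface at z = 0. Lengths are in m, angles in rad, forces in N, time in s.
With the tool pointing down it reaches from about 0.4 to 0.9 m from the base axis. Payload 5.6 kg.
Tool frame: the origin (TCP) lies on the centre line of the jaws, within the pads' length; the fingertips stand tip_extent ahead of it and the grasp point (between the pads) lies 5 mm behind it (tip_extent is the distance from the TCP to the fingertips, in m); x points along the fingers, y is the direction in which the jaws open and shut, and the axes are right-handed (so a half turn about x gives the same grasp; the last joint's range is limited). The gripper opens to 92 mm and grips with 3 to 60 N. Pads are 20 mm wide; open, the fingers measure 128 mm over their backs; the gripper's body (75 mm by 189 mm) begins 69 mm behind the grasp point.
Start: joints at [1.261, 0.468, -0.012, 1.603, 0.006, 1.071, -0.056], TCP at [0.171, -0.627, 0.229] pointing down, gripper open.
Joint ranges: [-2.53, 2.53], [-0.31, 2.02], [-1.57, 1.55], [0.28, 2.44], [-1.29, 4.43], [0.15, 1.84], [-2.92, 2.92]. Speed limits (rad/s): [2.57, 2.57, 3.14, 3.14, 3.14, 3.14, 3.14].

INTERFACE

Orientations are given as a rotation vector (axis times angle).
In Python, from plant import * gives the robot as it stands. The module is installed in compiled form; this text tells all that it offers.
- The arm moves only by the tool send_rows, never from a script. Its argument "targets" is one flat list of numbers, 5 for each row, row after row: the closure, from -1 (fully open) to 1 (shut), then the shift along the world's x, y, z in m, then the turn about the world's z in degrees. In form: [fingers, x, y, z, roll, fingers, x, y, z, roll, ...]. A call has 1 to 10 rows; each row shifts and turns the commanded pose from where the row before left it; what a row does not reach is not made up. A row lasts 1/12 s, in which the tool goes at most 41.7 mm and 7.16 degrees, less where a joint would pass 70% of its speed; a pose out of reach is approached as far as the arm can. A call with a gripper value outside its range is refused whole. The fingers move at their own pace and stop on an object; the grip force is fixed at half the most. Time passes only in rows, so rows that do not move let the fingers close. It gives the time, the measured TCP pose, the force and the opening at its end, in the units of the state.
- get_obs(): the state, without advancing time (a new reading comes with each control period).
- grab_frame(name): name is "scene" or "top" or "wrist"; returns a dict with "frame" (400x640x3 uint8, red, green, blue), "K" (3x3 intrinsics, pixels), "view" (4x4, takes a point from world to camera coordinates); the wrist camera has in their place "hand_eye" (4x4, takes a point from camera to tool coordinates, whose origin is the TCP and whose axes are the tool frame's). Camera axes: x right, y up, looking along -z (the intrinsics and any distortion apply to the point x, -y, -z); pixel columns grow to the right and rows downward; lengths in m; the calibration is good to about 2 mm. A picture is of the moment at which its call begins: read the wrist's pose just before it. There is no depth.
- job_done(): hands the job in, once; it reports no verdict.
The state is a dict: "clock": time; "joints": joint angles; "qd": joint speeds; "effort": joint torques, N m; "eef_pos": TCP position; "tool_rot": TCP orientation; "contact_force": force on the tool from outside, world axes, zero at the start; "ft_torque": the same for the moment, N m; "grip_width": opening from 0.0 (shut) to 1.0 (fully open).
Only numpy, scipy, OpenCV 4.12 (cv2) and the standard library are available. Lean on these libraries where they do the work, as an engineer would, in place of code of your own. Each camera call takes 0.05 s, during which the arm holds its last target.

## Working session

There is one attempt and no reset: what is moved stays moved. The work goes in short steps, Python scripts to look and compute and a tool call to move; the robot and the scene stay as the last step left them, time stands still between calls to the robot, and variables do not carry over. Pictures are saved under pics/ and viewed, and the job is handed in when it is done.

Besides the shell and the picture viewer there is one more tool, called after "Emit:" as a command line: name --argument value ..., lists and objects as JSON in quotes. send_rows: Moves the arm, as the interface text tells. Its arguments: {"type":"object","properties":{"targets":{"type":"array","items":{"type":"number"}}},"required":["targets"]}

```bash
mkdir -p pics; python3 - <<'E'
from plant import *
import cv2,numpy as np
o=get_obs(); print({k:np.round(v,4) for k,v in o.items()})
for n in ["scene","top"]:
    f=grab_frame(n); cv2.imwrite(f"pics/{n}0.png",f["frame"][:,:,::-1]); print(n,np.round(f["K"],2).tolist(),np.round(f["view"],4).tolist(),f.keys())
f=grab_frame("wrist"); cv2.imwrite("pics/wrist0.png",f["frame"][:,:,::-1]);print(np.round(f["hand_eye"],4).tolist(),f["K"])
E
```

```text
{'clock': np.float64(0.0), 'joints': array([ 1.261 ,  0.4684, -0.0116,  1.6036,  0.006 ,  1.0714, -0.0563]), 'qd': array([-0.0001, -0.0008,  0.0005,  0.    , -0.0004,  0.0013, -0.0006]), 'effort': array([ 0.00000e+00, -5.20573e+01, -1.28000e-02, -2.43748e+01,
       -5.65000e-02,  1.73000e-02,  2.00000e-04]), 'eef_pos': array([ 0.1712, -0.6265,  0.2277]), 'tool_rot': array([ 2.0793,  0.2808, -2.08  ]), 'contact_force': array([-0.4206, -0.0074,  0.071 ]), 'ft_torque': array([ 0.0168,  0.0144, -0.0145]), 'grip_width': np.float64(1.0054)}
scene [[489.12, 0.0, 313.14], [0.0, 489.12, 195.01], [0.0, 0.0, 1.0]] [[-0.3253, 0.9454, -0.0205, 0.1941], [-0.6625, -0.2124, 0.7183, 0.3204], [0.6748, 0.2472, 0.6954, -1.7844], [0.0, 0.0, 0.0, 1.0]] dict_keys(['frame', 'K', 'view'])
top [[405.78, 0.0, 315.24], [0.0, 405.78, 193.21], [0.0, 0.0, 1.0]] [[-0.0131, -0.9999, 0.0042, -0.0103], [0.9789, -0.0119, 0.204, -0.5801], [-0.204, 0.0068, 0.979, -0.814], [0.0, 0.0, 0.0, 1.0]] dict_keys(['frame', 'K', 'view'])
[[-0.0, 0.2452, -0.9695, -0.1557], [1.0, -0.0007, -0.0002, -0.001], [-0.0007, -0.9695, -0.2452, -0.0697], [0.0, 0.0, 0.0, 1.0]] [[327.0759786    0.         319.36356553]
 [  0.         327.0759786  202.17975717]
 [  0.           0.           1.        ]]
```

View pics/scene0.png

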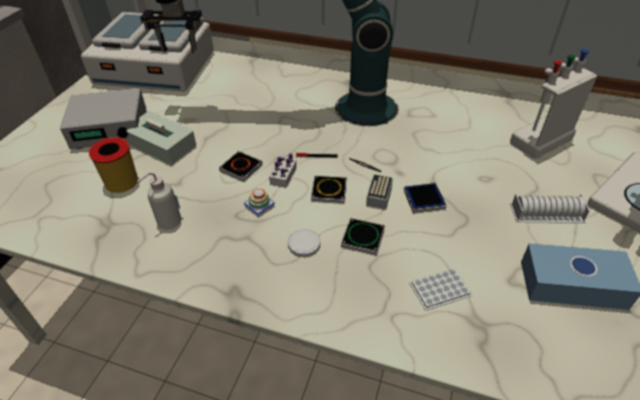

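View pics/top0.png

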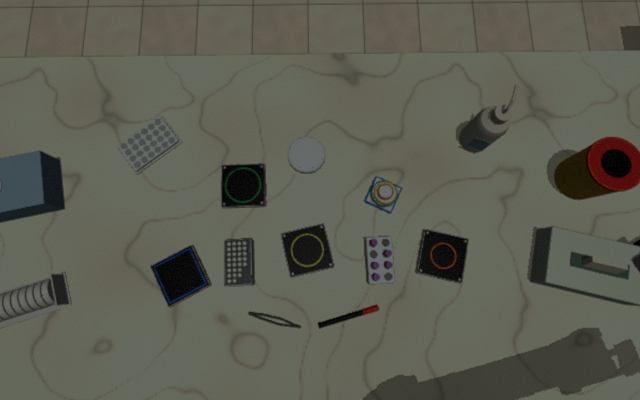

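View pics/wrist0.png

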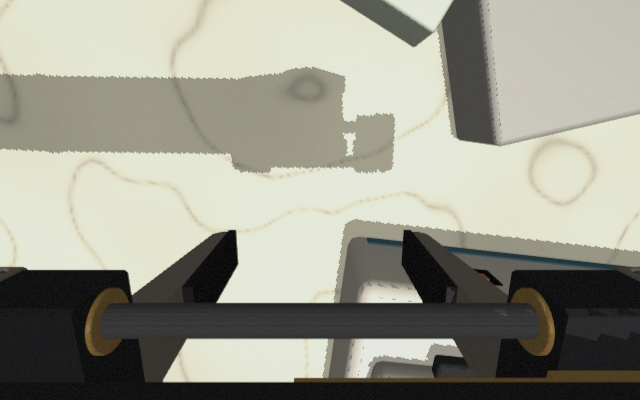

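The top view shows the stack at about (384,194). The blocks are orange (442,256), yellow (307,250), green (243,186) and blue (180,275). The large dish is at (306,155) and the bottle at (480,130). I'll enlarge these.

```bash
cat > h.py <<'E'
import cv2,numpy as np
from scipy.spatial.transform import Rotation as R
def ray(K,view,u,v):
    d=np.linalg.inv(K)@[u,v,1.]; d=np.array([d[0],-d[1],-d[2]])
    Rm=view[:3,:3]; return -Rm.T@view[:3,3], Rm.T@d
def p2w(f,u,v,z):
    c,d=ray(f["K"],f["view"],u,v); return c+d*(z-c[2])/d[2]
def w2p(f,p):
    q=f["view"][:3,:3]@np.asarray(p,float)+f["view"][:3,3]; q=f["K"]@[q[0],-q[1],-q[2]]; return q[:2]/q[2]
def wristify(f,o):
    T=np.eye(4);T[:3,:3]=R.from_rotvec(o["tool_rot"]).as_matrix();T[:3,3]=o["eef_pos"]
    f=dict(f);f["view"]=np.linalg.inv(T@f["hand_eye"]);return f
E
python3 - <<'E'
import cv2
a=cv2.imread("pics/top0.png")
def crop(x0,y0,x1,y1,s,n): cv2.imwrite(n,cv2.convertScaleAbs(cv2.resize(a[y0:y1,x0:x1],None,fx=s,fy=s,interpolation=cv2.INTER_CUBIC),alpha=1.5))
crop(340,160,480,290,5,"pics/c1.png"); crop(145,135,345,315,4 if 0 else 3.3,"pics/c2.png")
E
```

```text
(no output)
```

View pics/c1.png

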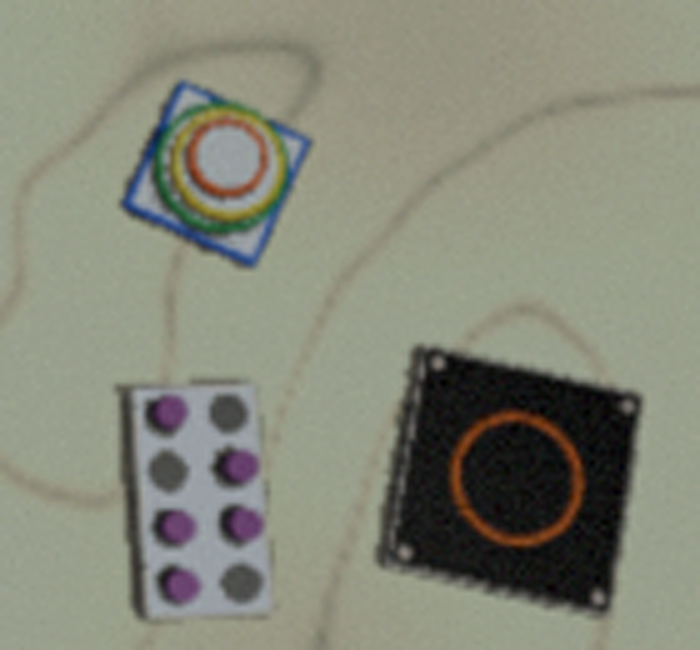

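View pics/c2.png

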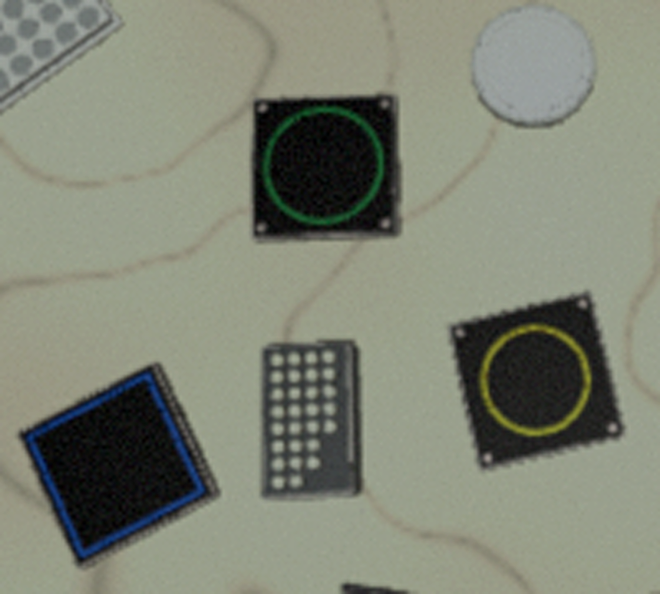

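```bash
cat > m.py <<'E'
from plant import *
from h import *
E
python3 - <<'E'
from m import *
f=grab_frame("top"); g=grab_frame("scene")
a=lambda u,v:(340+(u+.5)/5-.5,160+(v+.5)/5-.5)
b=lambda u,v:(145+(u+.5)/3.3-.5,135+(v+.5)/3.3-.5)
P={}
for n,(uv,z) in dict(d35=(a(228,158),.056),d50=(a(231,165),.044),d60=(a(222,167),.031),plate=(a(217,174),.016),b35=(a(517,478),.018),b60=(b(323,165),.018),b50=(b(535,380),.018),bsq=(b(117,464),.018),large=(b(533,66),.015)).items():
    p=p2w(f,*uv,z); print(n,np.round(p,4),"scene px",np.round(w2p(g,p),1))
for L,z,fn in (([(182,83),(311,142),(252,266),(123,204)],.016,a),([(155,373),(205,492),(82,555),(27,437)],.018,b)):
    c=np.array([p2w(f,*fn(*q),z)[:2] for q in L]); 
    for i in range(4):
        e=c[(i+1)%4]-c[i]; print(np.round(np.linalg.norm(e),4),np.round(np.degrees(np.arctan2(e[1],e[0]))%90,1))
# colour centroid in scene
im=g["frame"][:,:,::-1]
cv2.imwrite("pics/s1.png",cv2.resize(im[140:270,210:460],None,fx=3.2,fy=3.2,interpolation=cv2.INTER_CUBIC))
print(w2p(g,(0,0,0)))
E
```

```text
d35 [ 0.5833 -0.1694  0.056 ] scene px [258.1 191.5]
d50 [ 0.5827 -0.1727  0.044 ] scene px [257.5 194.1]
d60 [ 0.5846 -0.1711  0.031 ] scene px [258.2 197.9]
plate [ 0.5844 -0.1714  0.016 ] scene px [258.6 201.5]
b35 [ 0.4464 -0.2962  0.018 ] scene px [239.8 163.2]
b60 [0.6105 0.1466 0.018 ] scene px [362.5 232.8]
b50 [0.462  0.0023 0.018 ] scene px [328.4 186. ]
bsq [0.4108 0.2769 0.018 ] scene px [423.5 194.2]
large [0.6806 0.0018 0.015 ] scene px [303.5 239.7]
0.064 63.8
0.0639 62.3
0.0638 63.0
0.063 62.5
0.0858 25.1
0.087 26.5
0.0859 28.3
0.0917 26.4
[366.33101623 107.18894061]
```

View pics/s1.png

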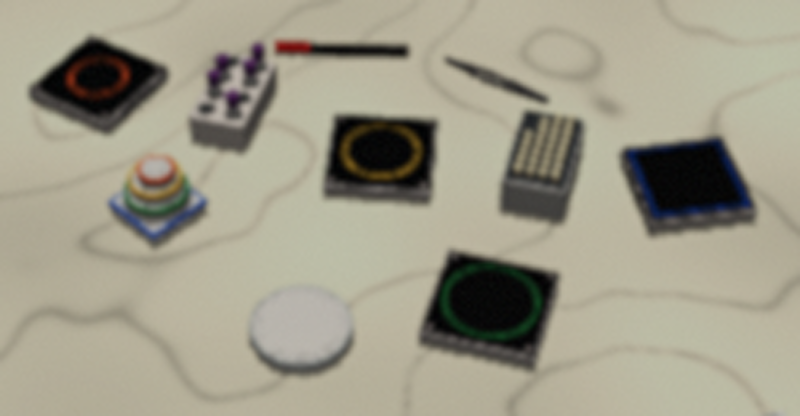

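```bash
python3 - <<'E'
from m import *
import plant
print([n for n in dir(plant) if not n.startswith('_')])
try: print(plant.tip_extent)
except Exception as e: print(e)
o=get_obs(); print(np.round(R.from_rotvec(o["tool_rot"]).as_matrix(),3))
f=grab_frame("top")
for n,u,v,z in(("bottle base",468,146,0),("balance corner",530,290,.0),("balance nearer top",537,228,.08),("red can base",562,190,0),("rack tl",367,237,.03),("rack br",394,282,.03),("rack tr",391,236,.03),("grey rack",238,262,.04),("spout",513,88,.19)): print(n,np.round(p2w(f,u,v,z),3))
# tcp, tip projection in wrist
w=grab_frame("wrist"); w=wristify(w,o)
p=o["eef_pos"]
Rm=R.from_rotvec(o["tool_rot"]).as_matrix()
for e in (0,.01,.02,.03):
  for s in (-.046,.046):
    print(e,s,np.round(w2p(w,p+Rm@[e,s,0]),1), np.round(w2p(w,p+Rm@[e,s,-.010]),1))
E
python3 -c "
import cv2
a=cv2.imread('pics/wrist0.png');cv2.imwrite('pics/w0c.png',cv2.resize(a[210:400,120:520],None,fx=2,fy=2))"
```

```text
['Unreachable', 'get_obs', 'grab_frame', 'job_done', 'tip_extent']
0.014
[[-0.     0.264 -0.965]
 [ 0.001 -0.965 -0.264]
 [-1.    -0.001  0.   ]]
bottle base [ 0.702 -0.381  0.   ]
balance corner [ 0.369 -0.488  0.   ]
balance nearer top [ 0.497 -0.476  0.08 ]
red can base [ 0.593 -0.589  0.   ]
rack tl [ 0.487 -0.129  0.03 ]
rack br [ 0.391 -0.183  0.03 ]
rack tr [ 0.489 -0.182  0.03 ]
grey rack [0.437 0.148 0.04 ]
spout [ 0.756 -0.402  0.19 ]
0 -0.046 [231.6 259.4] [230.3 241.1]
0 0.046 [410.7 259.5] [412.1 241.2]
0.01 -0.046 [236.4 251.7] [235.2 234.3]
0.01 0.046 [405.7 251.8] [406.9 234.4]
0.02 -0.046 [240.7 244.9] [239.7 228.3]
0.02 0.046 [401.3 245. ] [402.4 228.4]
0.03 -0.046 [244.6 238.7] [243.6 222.9]
0.03 0.046 [397.2 238.8] [398.2 223. ]
```

View pics/w0c.png

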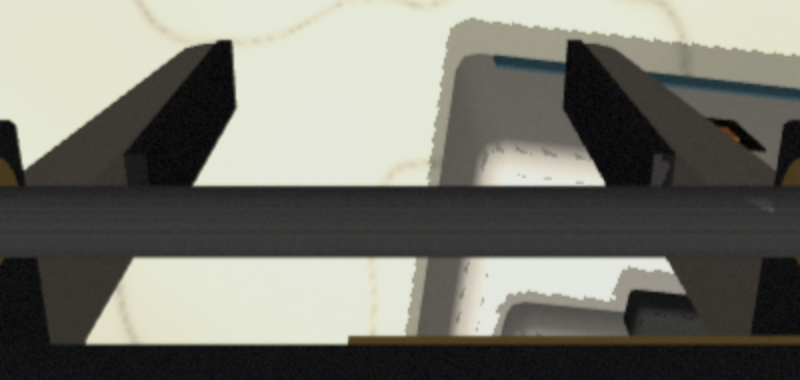

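Emit:
send_rows --targets '[-1, 0.023, 0.0254, 0, 5, -1, 0.023, 0.0254, 0, 5, -1, 0.023, 0.0254, 0, 5, -1, 0.023, 0.0254, 0, 5, -1, 0.023, 0.0254, 0, 5, -1, 0.023, 0.0254, 0, 5, -1, 0.023, 0.0254, 0, 5, -1, 0.023, 0.0254, 0, 5, -1, 0.023, 0.0254, 0, 5]'

```text
clock: 1.1
eef_pos: [0.3792, -0.3971, 0.2289]
tool_rot: [1.577, 0.92, -1.577]
contact_force: [0.9, -0.1, 0.7]
grip_width: 0.996
```

Emit:
send_rows --targets '[-1, 0.023, 0.0254, 0, 2.2, -1, 0.023, 0.0254, 0, 0, -1, 0.023, 0.0254, 0, 0, -1, 0.023, 0.0254, 0, 0, -1, 0.023, 0.0254, 0, 0, -1, 0.023, 0.0254, -0.012, 0, -1, 0.023, 0.0254, -0.012, 0, -1, 0.023, 0.0254, -0.012, 0, -1, 0.02, 0.0254, -0.012, 0, -1, 0, 0, 0, 0]'

```text
clock: 1.93
eef_pos: [0.5848, -0.1618, 0.1784]
tool_rot: [1.55, 0.953, -1.546]
contact_force: [-0.7, 0.5, -0.1]
grip_width: 1.003
```

```bash
cat > look.py <<'E'
import sys
from m import *
def look(n,crop=None,s=1):
    o=get_obs(); f=wristify(grab_frame("wrist"),o)
    im=f["frame"][:,:,::-1]
    if crop: im=cv2.resize(im[crop[1]:crop[3],crop[0]:crop[2]],None,fx=s,fy=s,interpolation=cv2.INTER_CUBIC)
    cv2.imwrite(f"pics/{n}.png",im)
    y=R.from_rotvec(o["tool_rot"]).as_matrix()[:,1]
    print(round(float(o["clock"]),2),np.round(o["eef_pos"],4),"jaw",np.round(np.degrees(np.arctan2(y[1],y[0])),1),np.round(o["contact_force"],2),round(float(o["grip_width"])*92,1))
    return o,f
E
python3 - <<'E'
from look import *
o,f=look("w1")
for n,p in dict(d35=(.5833,-.1694,.056),pl=(.5844,-.1714,.016)).items(): print(n,np.round(w2p(f,p),1))
E
```

```text
1.93 [ 0.5848 -0.1618  0.1784] jaw -27.0 [-0.65  0.5  -0.05] 92.3
d35 [322.  210.6]
pl [323.7 201.2]
```

View pics/w1.png

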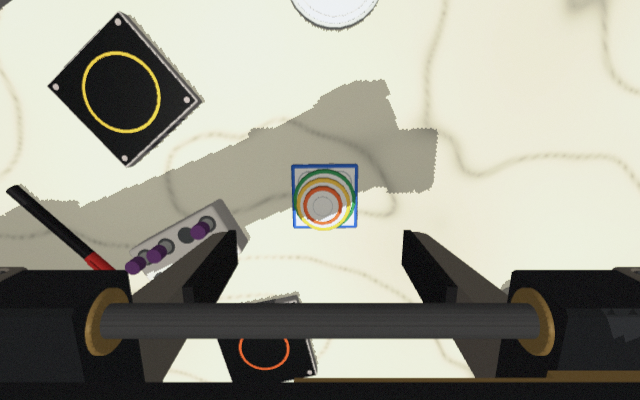

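```bash
python3 - <<'E'
from look import *
o,f=look("w1c",(280,155,370,240),7)
import pickle; pickle.dump((o,{k:f[k] for k in("K","view")}),open("w1.pkl","wb"))
E
```

```text
1.98 [ 0.5834 -0.1653  0.1792] jaw -27.1 [-1.03 -0.26 -0.68] 91.9
```

View pics/w1c.png

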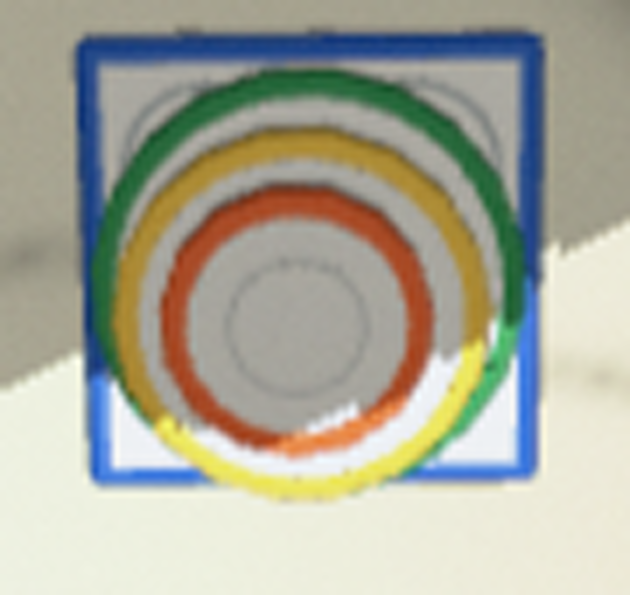

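```bash
python3 - <<'E'
from h import *; import pickle
o,f=pickle.load(open("w1.pkl","rb"))
a=lambda u,v:(280+(u+.5)/7-.5,155+(v+.5)/7-.5)
for n,u,v,z in(("d35",297,320,.056),("d50",302,313,.044),("d60",309,284,.031),("pl",313,261,.016)): print(n,np.round(p2w(f,*a(u,v),z),4))
c=np.array([p2w(f,*a(*q),.016)[:2] for q in [(80,38),(545,38),(538,482),(93,485)]])
for i in range(4):
    e=c[(i+1)%4]-c[i]; print(np.round(np.linalg.norm(e),4),np.round(np.degrees(np.arctan2(e[1],e[0]))%90,1))
E
```

```text
d35 [ 0.586 -0.165  0.056]
d50 [ 0.5857 -0.1671  0.044 ]
d60 [ 0.587  -0.1667  0.031 ]
pl [ 0.5877 -0.1671  0.016 ]
0.0647 62.9
0.0647 63.6
0.065 63.4
0.0652 63.4
```

Emit:
send_rows --targets '[-0.6, 0.001, -0.001, -0.025, 0, -0.3, 0, 0, -0.025, 0, -0.1, 0, 0, -0.025, 0, 0, 0, 0, -0.02, 0, 0, 0, 0, -0.015, 0, 0, 0, 0, -0.006, 0, 0, 0, 0, 0, 0, 0, 0, 0, 0, 0]'

```text
clock: 2.7
eef_pos: [0.5834, -0.172, 0.0654]
tool_rot: [1.554, 0.94, -1.554]
contact_force: [0.3, 0.6, -0.1]
grip_width: 0.503
```

```bash
python3 - <<'E'
from look import *
look("w2")
g=grab_frame("scene");cv2.imwrite("pics/s2.png",cv2.resize(g["frame"][140:240,200:320,::-1],None,fx=5,fy=5,interpolation=cv2.INTER_CUBIC))
E
```

```text
2.7 [ 0.5834 -0.172   0.0654] jaw -27.6 [ 0.27  0.6  -0.05] 46.3
```

View pics/w2.png

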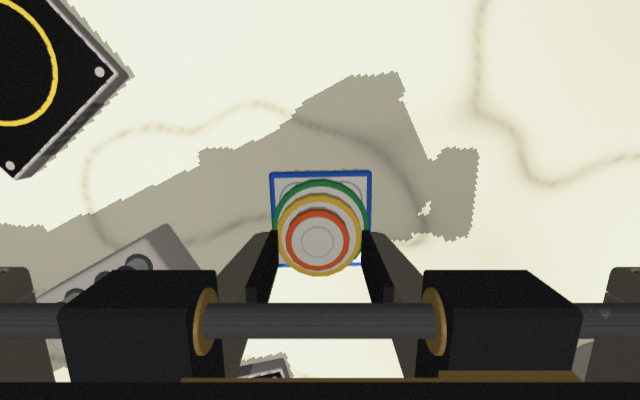

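View pics/s2.png

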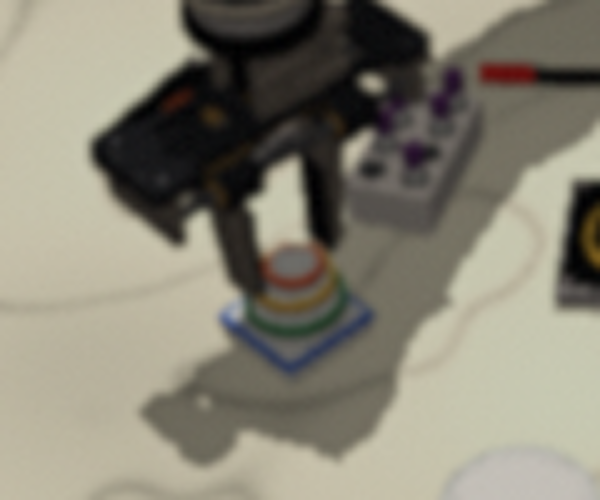

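```bash
python3 - <<'E'
from look import *
o,f=look("w2c",(265,165,375,275),6)
for i in range(3): print(get_obs()["eef_pos"])
print(w2p(f,o["eef_pos"]))
a=lambda u,v:(265+(u+.5)/6-.5,165+(v+.5)/6-.5)
print(p2w(f,317.5,241,.056))
E
```

```text
2.8 [ 0.5841 -0.1716  0.0661] jaw -27.6 [-0.05 -0.15  0.56] 45.9
[ 0.58415455 -0.17141439  0.06607083]
[ 0.58415455 -0.17141439  0.06607083]
[ 0.58415455 -0.17141439  0.06607083]
[319.07786012 260.09544512]
[ 0.58643512 -0.16538785  0.056     ]
```

View pics/w2c.png

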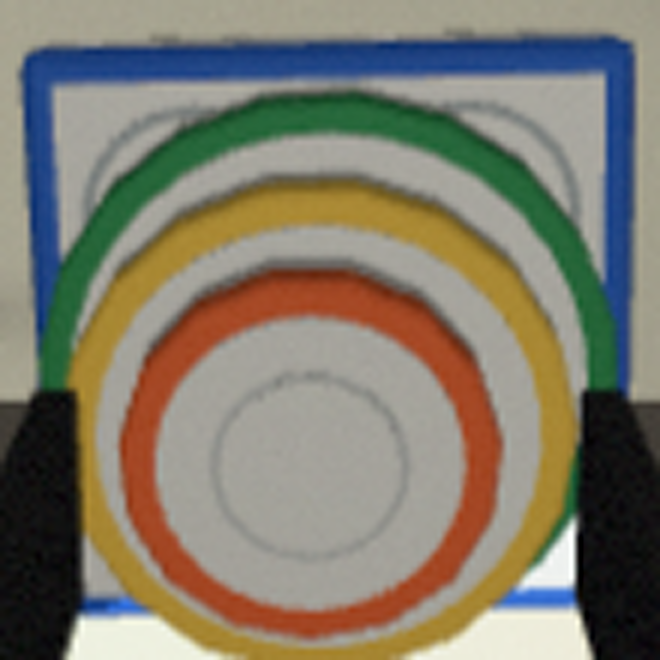

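Emit:
send_rows --targets '[0, 0.002, 0.0055, -0.002, 0, 0, 0, 0, -0.003, 0, 0, 0, 0, -0.001, 0, 0.5, 0, 0, 0, 0, 1, 0, 0, 0, 0, 1, 0, 0, 0, 0, 1, 0, 0, 0, 0, 1, 0, 0, 0, 0]'

```text
clock: 3.52
eef_pos: [0.5852, -0.1654, 0.0585]
tool_rot: [1.553, 0.942, -1.554]
contact_force: [0.0, 0.3, -0.3]
grip_width: 0.363
```

```bash
python3 - <<'E'
from look import *
look("w3",(220,150,420,300),4)
E
```

```text
3.52 [ 0.5852 -0.1654  0.0585] jaw -27.5 [ 0.01  0.31 -0.35] 33.4
```

View pics/w3.png

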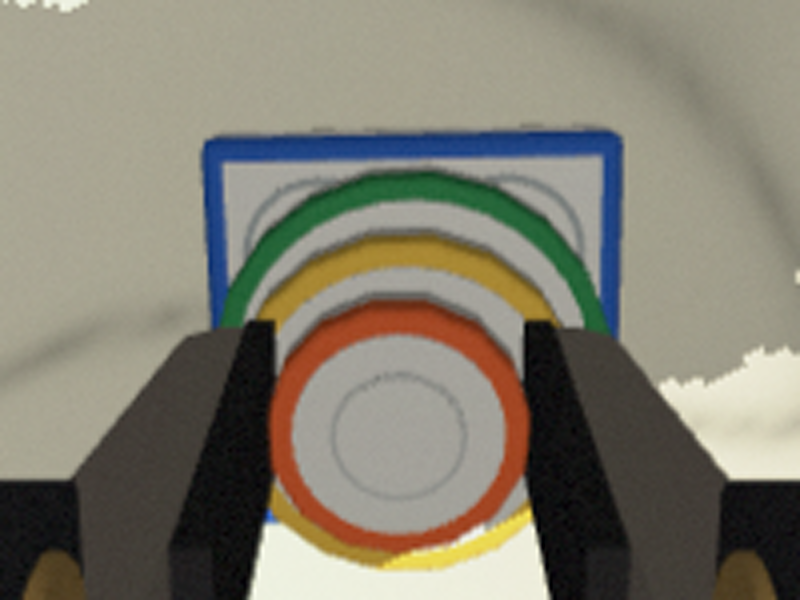

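Emit:
send_rows --targets '[1, 0, 0, 0.005, 0, 1, 0, 0, 0.015, 0, 1, 0, 0, 0.02, 0, 1, 0, 0, 0.02, 0, 1, -0.017, -0.016, 0, 0, 1, -0.017, -0.016, 0, 0, 1, -0.017, -0.016, 0, 0, 1, -0.017, -0.016, 0, 0, 1, 0, 0, 0, 0, 1, 0, 0, 0, 0]'

```text
clock: 4.4
eef_pos: [0.5166, -0.2307, 0.119]
tool_rot: [1.555, 0.94, -1.556]
contact_force: [-0.0, 0.4, 0.2]
grip_width: 0.37
```

```bash
python3 - <<'E'
from look import *
o,f=look("w4")
import pickle; pickle.dump((o,{k:f[k] for k in("K","view")}),open("w4.pkl","wb"))
E
```

```text
4.4 [ 0.5166 -0.2307  0.119 ] jaw -27.7 [-0.04  0.38  0.21] 34.1
```

View pics/w4.png

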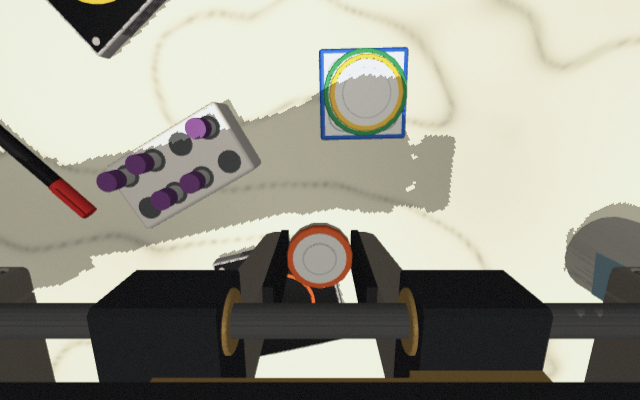

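Emit:
send_rows --targets '[1, -0.017, -0.0157, 0, 0, 1, -0.017, -0.0157, 0, 0, 1, -0.017, -0.0157, -0.01, 0, 1, -0.017, -0.0157, -0.02, 0, 1, 0, 0, -0.02, 0, 1, 0, 0, 0, 0, 1, 0, 0, 0, 0]'

```text
clock: 5.03
eef_pos: [0.4501, -0.2907, 0.0683]
tool_rot: [1.553, 0.945, -1.552]
contact_force: [0.4, -0.1, 0.0]
grip_width: 0.371
```

```bash
python3 - <<'E'
from look import *
o,f=look("w5",(200,120,440,300),3.3)
t=grab_frame("top");cv2.imwrite("pics/t5.png",cv2.convertScaleAbs(cv2.resize(t["frame"][190:310,340:520,::-1],None,fx=4,fy=4,interpolation=cv2.INTER_CUBIC),alpha=1.4))
E
```

```text
5.03 [ 0.4501 -0.2907  0.0683] jaw -27.4 [ 0.39 -0.09  0.02] 34.1
```

View pics/w5.png

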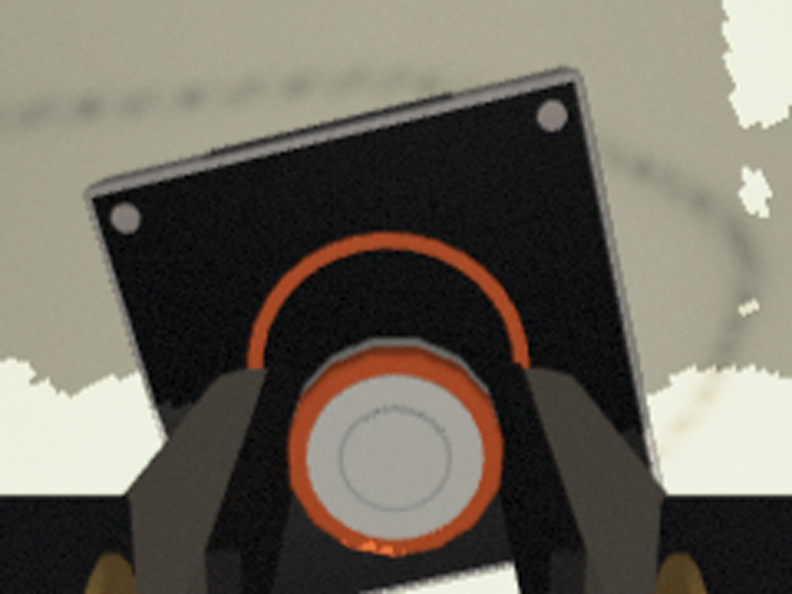

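View pics/t5.png

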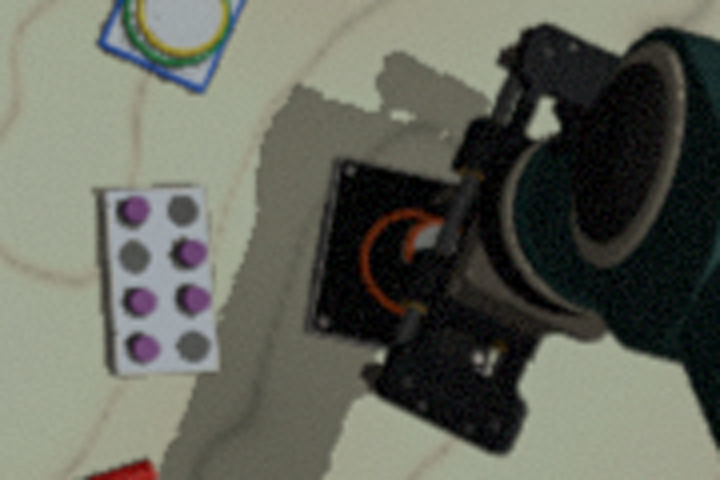

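```bash
cat > ring.py <<'E'
from look import *
from scipy.optimize import least_squares
def ring(f,hsv,box,r,z=.018):
    im=cv2.cvtColor(f["frame"],cv2.COLOR_RGB2HSV); m=cv2.inRange(im,*hsv)
    k=np.zeros_like(m); k[box[1]:box[3],box[0]:box[2]]=1
    v,u=np.nonzero(m*k)
    P=np.array([p2w(f,a,b,z)[:2] for a,b in zip(u,v)])
    s=least_squares(lambda c:np.hypot(*(P-c).T)-r,P.mean(0),loss="soft_l1",f_scale=.002)
    print("ring n",len(P),"c",np.round(s.x,4),"rms",np.sqrt(np.mean(s.fun**2))); return s.x
H=dict(o=((5,120,80),(15,255,255)),y=((20,100,60),(33,255,255)),g=((50,80,30),(85,255,255)),b=((100,100,40),(125,255,255)))
E
python3 - <<'E'
from ring import *
o,f=look("x")
c=ring(f,H["o"],(200,120+70,440,120+73+38),.027)
print((c-o["eef_pos"][:2]))
# dish centre in image, at top height
print(p2w(f,200+395/3.3,120+450/3.3,float(o["eef_pos"][2])-.004))
E
```

```text
5.13 [ 0.4514 -0.291   0.0696] jaw -27.4 [ 1.43  0.46 -1.35] 33.9
ring n 777 c [ 0.4471 -0.2927] rms 0.009395772465105482
[-0.00432467 -0.00163478]
[ 0.45182184 -0.29090087  0.06560967]
```

```bash
python3 - <<'E'
from ring import *
o,f=look("x")
c=ring(f,H["o"],(200,190,440,221),.027)
print((c-o["eef_pos"][:2]))
E
```

```text
5.18 [ 0.4513 -0.2913  0.0698] jaw -27.4 [-0.39 -1.45  0.01] 34.0
ring n 520 c [ 0.4478 -0.2922] rms 0.0009557568554194549
[-0.00358364 -0.00091311]
```

Emit:
send_rows --targets '[1, -0.0035, -0.001, -0.01, 0, 1, 0, 0, -0.012, 0, 1, 0, 0, -0.007, 0, 1, 0, 0, -0.003, 0, 1, 0, 0, -0.002, 0, 1, 0, 0, -0.001, 0, 1, 0, 0, 0, 0]'

```text
clock: 5.82
eef_pos: [0.4459, -0.293, 0.0333]
tool_rot: [1.553, 0.943, -1.554]
contact_force: [0.3, 0.0, -0.1]
grip_width: 0.372
```

Emit:
send_rows --targets '[1, 0, 0, -0.001, 0, 1, 0, 0, 0, 0]'

```text
clock: 5.98
eef_pos: [0.446, -0.2932, 0.0327]
tool_rot: [1.554, 0.942, -1.553]
contact_force: [-0.4, -1.0, -0.8]
grip_width: 0.372
```

Emit:
send_rows --targets '[1, 0, 0, -0.001, 0, 1, 0, 0, 0, 0]'

```text
clock: 6.15
eef_pos: [0.4461, -0.2933, 0.0325]
tool_rot: [1.553, 0.942, -1.553]
contact_force: [-2.1, 1.5, 5.1]
grip_width: 0.367
```

Emit:
send_rows --targets '[0.1, 0, 0, 0, 0, -0.1, 0, 0, 0, 0, -0.1, 0, 0, 0, 0, -0.1, 0, 0, 0, 0, -0.1, 0, 0, 0.015, 0, -0.1, 0, 0, 0.03, 0, -0.1, 0, 0, 0.03, 0, -0.1, 0, 0, 0.03, 0]'

```text
clock: 6.82
eef_pos: [0.4442, -0.2921, 0.1366]
tool_rot: [1.553, 0.947, -1.556]
contact_force: [1.4, -0.5, -0.6]
grip_width: 0.549
```

```bash
python3 - <<'E'
from ring import *
o,f=look("w6")
E
```

```text
6.82 [ 0.4442 -0.2921  0.1366] jaw -27.5 [ 1.38 -0.47 -0.58] 50.5
```

View pics/w6.png

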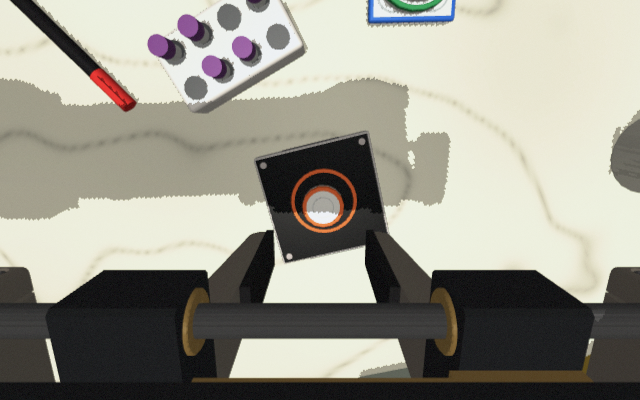

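```bash
python3 - <<'E'
from ring import *
o,f=look("w6b",(280,150,370,245),7)
print(p2w(f,323,206.5,.030),p2w(f,324,201,.018))
E
```

```text
6.87 [ 0.4475 -0.2939  0.1424] jaw -27.5 [ 1.42 -1.2   2.58] 50.9
[ 0.45019218 -0.29708036  0.03      ] [ 0.45197591 -0.29597096  0.018     ]
```

View pics/w6b.png

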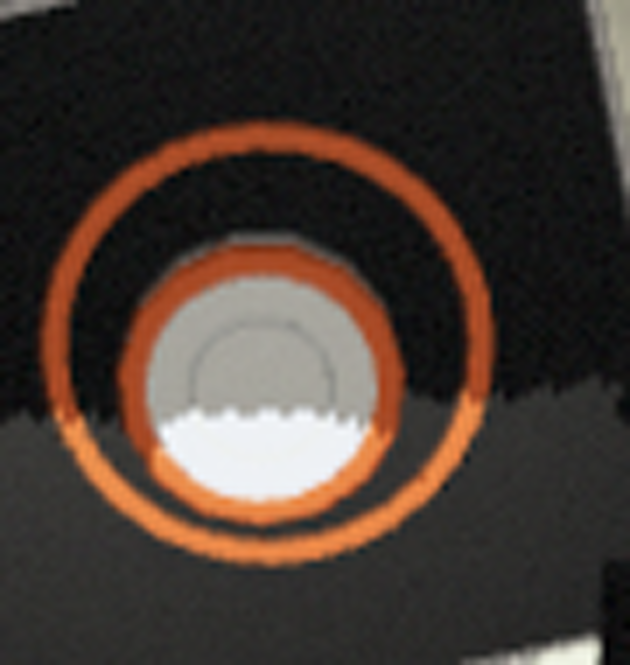

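```bash
python3 - <<'E'
from ring import *
o,f=look("x")
a=lambda u,v:(280+(u+.5)/7-.5,150+(v+.5)/7-.5)
p=p2w(f,*a(261,384),.030);q=p2w(f,*a(267,343),.018);print(p,q,p-q)
im=f["frame"]
t=grab_frame("top");cv2.imwrite("pics/t6.png",cv2.convertScaleAbs(cv2.resize(t["frame"][150:310,340:520,::-1],None,fx=4,fy=4,interpolation=cv2.INTER_CUBIC),alpha=1.4))
E
```

```text
6.92 [ 0.4474 -0.294   0.1403] jaw -27.5 [ 0.26 -0.86  0.37] 50.6
[ 0.44656208 -0.29274207  0.03      ] [ 0.44820628 -0.29116895  0.018     ] [-0.00164421 -0.00157312  0.012     ]
```

View pics/t6.png

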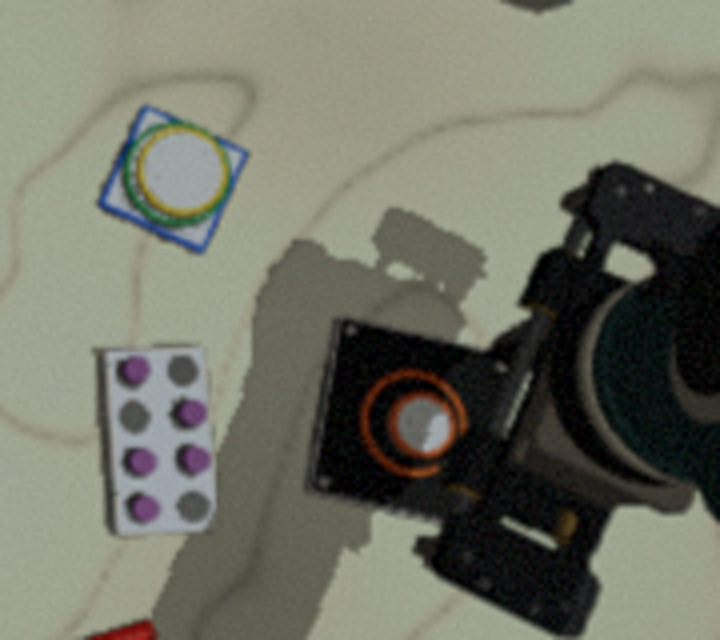

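Emit:
send_rows --targets '[-0.2, 0.02, 0.0184, 0, 0, -0.5, 0.028, 0.0256, 0, 0, -0.6, 0.028, 0.0256, 0, 0, -0.6, 0.028, 0.0256, 0, 0, -0.6, 0.02, 0.0184, -0.02, 0, -0.6, 0.0146, 0.0134, -0.02, 0, -0.6, 0, 0, -0.02, 0, -0.6, 0, 0, -0.01, 0, -0.6, 0, 0, 0, 0, -0.6, 0, 0, 0, 0]'

```text
clock: 7.85
eef_pos: [0.5828, -0.1667, 0.0652]
tool_rot: [1.552, 0.944, -1.557]
contact_force: [0.6, 0.3, 0.8]
grip_width: 0.798
```

```bash
python3 - <<'E'
from ring import *
o,f=look("w7",(240,140,400,280),5)
import pickle; pickle.dump((o,{k:f[k] for k in("K","view")}),open("w7.pkl","wb"))
E
```

```text
7.85 [ 0.5828 -0.1667  0.0652] jaw -27.6 [0.58 0.3  0.78] 73.4
```

View pics/w7.png

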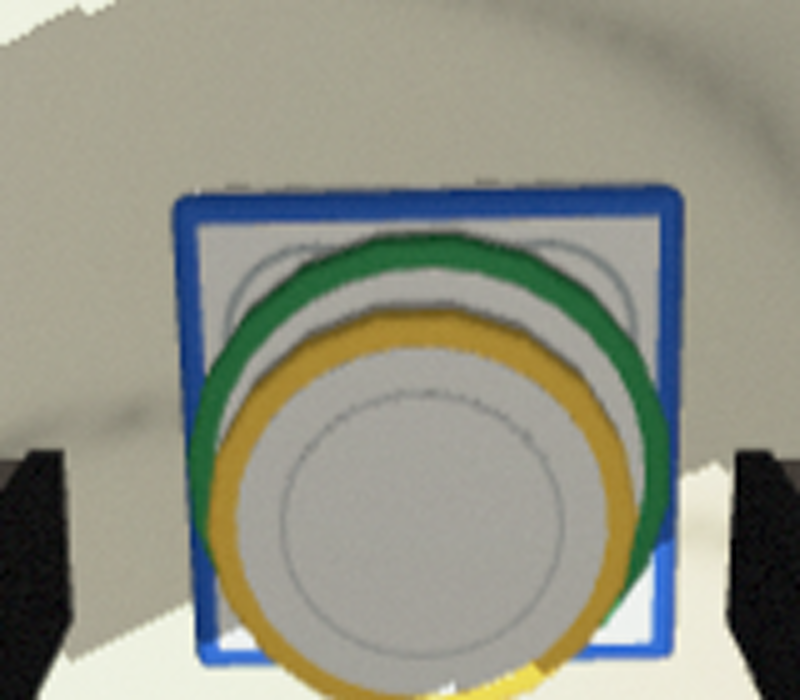

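```bash
python3 - <<'E'
from h import *; import pickle
o,f=pickle.load(open("w7.pkl","rb"))
p=p2w(f,324.5,241.5,.044); print(p,p-o["eef_pos"]); print(p2w(f,325.7,234.5,.031))
E
```

```text
[ 0.58641293 -0.16630902  0.044     ] [ 0.00361532  0.00037312 -0.02115258]
[ 0.58699814 -0.1671188   0.031     ]
```

Emit:
send_rows --targets '[-0.5, 0.0035, 0, -0.008, 0, -0.5, 0, 0, -0.007, 0, -0.5, 0, 0, -0.004, 0, -0.5, 0, 0, -0.001, 0, -0.5, 0, 0, 0, 0, -0.2, 0, 0, 0, 0, 0.2, 0, 0, 0, 0, 1, 0, 0, 0, 0, 1, 0, 0, 0, 0, 1, 0, 0, 0, 0]'

```text
clock: 8.73
eef_pos: [0.5881, -0.1662, 0.0469]
tool_rot: [1.554, 0.942, -1.553]
contact_force: [-0.0, -0.6, 0.9]
grip_width: 0.54
```

```bash
python3 - <<'E'
from ring import *
o,f=look("w8",(240,140,400,280),5)
E
```

```text
8.73 [ 0.5881 -0.1662  0.0469] jaw -27.5 [-0.05 -0.64  0.88] 49.7
```

View pics/w8.png

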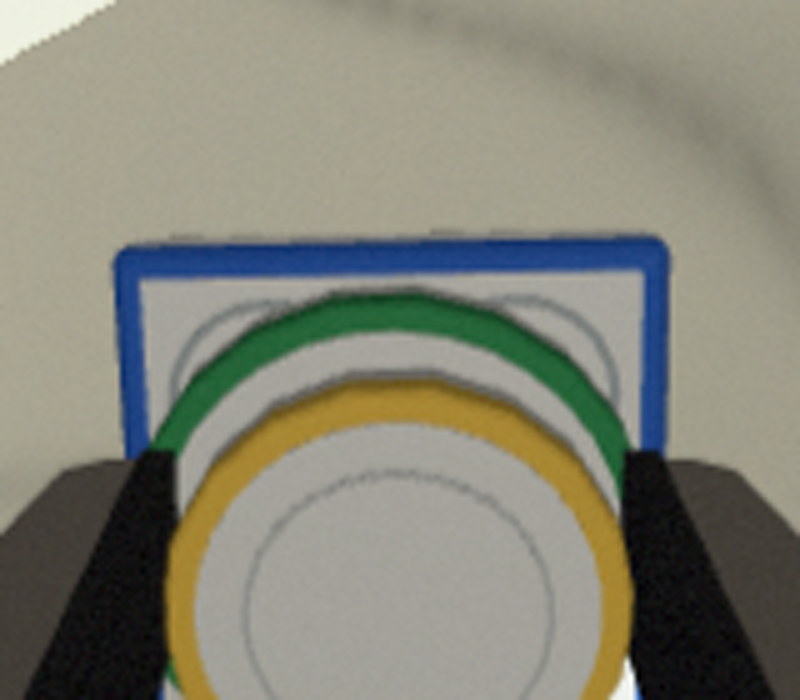

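Emit:
send_rows --targets '[1, 0, 0, 0.005, 0, 1, 0, 0, 0.015, 0, 1, 0, 0, 0.02, 0, 1, -0.01, 0.014, 0.02, 0, 1, -0.0198, 0.0275, 0, 0, 1, -0.0198, 0.0275, 0, 0, 1, -0.0198, 0.0275, 0, 0, 1, -0.0198, 0.0275, 0, 0, 1, -0.0198, 0.0275, 0, 0, 1, -0.014, 0.02, 0, 0]'

```text
clock: 9.62
eef_pos: [0.463, 0.0075, 0.1069]
tool_rot: [1.552, 0.944, -1.552]
contact_force: [0.7, 1.0, -0.8]
grip_width: 0.538
```

Emit:
send_rows --targets '[1, 0, 0, -0.015, 0, 1, 0, 0, -0.02, 0, 1, 0, 0, -0.005, 0, 1, 0, 0, 0, 0]'

```text
clock: 9.95
eef_pos: [0.4639, 0.0054, 0.0657]
tool_rot: [1.552, 0.944, -1.556]
contact_force: [0.5, 0.0, 0.2]
grip_width: 0.53
```

```bash
python3 - <<'E'
from ring import *
o,f=look("w9",(200,120,440,300),3.3)
E
```

```text
9.95 [0.4639 0.0054 0.0657] jaw -27.5 [0.52 0.01 0.17] 48.8
```

View pics/w9.png

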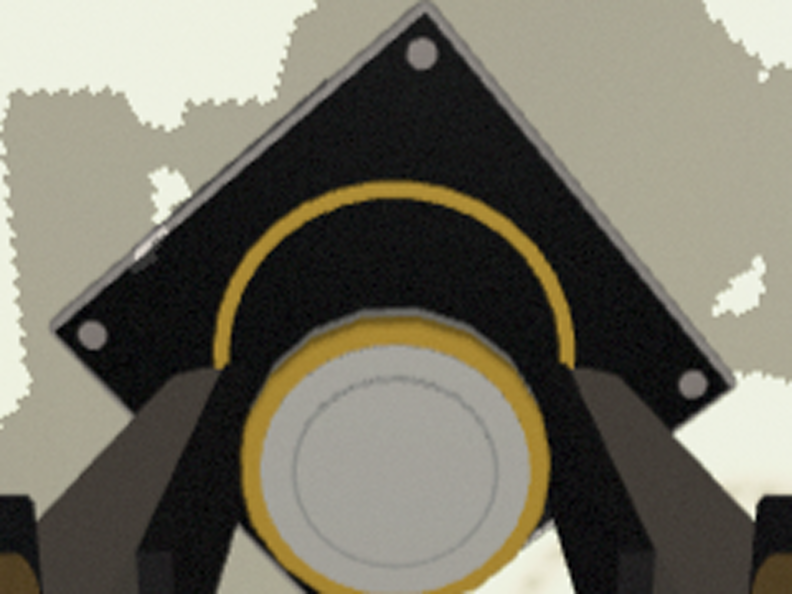

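```bash
python3 - <<'E'
from ring import *
o,f=look("x")
c=ring(f,H["y"],(200,165,440,212),.0345)
print((c-o["eef_pos"][:2]))
p=p2w(f,200+396/3.3,120+463/3.3,float(o["eef_pos"][2])-.003); print(p, "dish-ring",p[:2]-c)
E
```

```text
10.0 [0.4647 0.0053 0.0665] jaw -27.5 [-0.01 -0.49 -0.17] 49.1
ring n 740 c [0.4639 0.0059] rms 0.0010667167611199564
[-0.00081863  0.00053436]
[0.46446011 0.00380256 0.0635009 ] dish-ring [ 0.00056564 -0.00206054]
```

Emit:
send_rows --targets '[1, 0, 0.001, -0.012, 0, 1, 0, 0, -0.012, 0, 1, 0, 0, -0.005, 0, 1, 0, 0, -0.002, 0, 1, 0, 0, -0.001, 0, 1, 0, 0, 0, 0, 1, 0, 0, 0, 0]'

```text
clock: 10.63
eef_pos: [0.4654, 0.0064, 0.0351]
tool_rot: [1.554, 0.942, -1.553]
contact_force: [-0.1, -0.3, -0.6]
grip_width: 0.538
```

Emit:
send_rows --targets '[1, 0, 0, -0.001, 0, 1, 0, 0, 0, 0]'

```text
clock: 10.8
eef_pos: [0.4652, 0.0063, 0.0339]
tool_rot: [1.554, 0.942, -1.553]
contact_force: [-0.6, 0.5, 0.0]
grip_width: 0.531
```

Emit:
send_rows --targets '[1, 0, 0, -0.001, 0, 1, 0, 0, 0, 0]'

```text
clock: 10.97
eef_pos: [0.4652, 0.0064, 0.0337]
tool_rot: [1.553, 0.941, -1.553]
contact_force: [-3.1, 0.1, 12.8]
grip_width: 0.535
```

Contact. I'll release and rise.

Emit:
send_rows --targets '[0, 0, 0, 0.0005, 0, -0.3, 0, 0, 0, 0, -0.5, 0, 0, 0, 0, -0.5, 0, 0, 0, 0, -0.5, 0, 0, 0.015, 0, -0.5, 0, 0, 0.03, 0, -0.5, 0, 0, 0.03, 0, -0.5, 0, 0, 0.02, 0, -0.5, 0, 0, 0, 0]'

```text
clock: 11.72
eef_pos: [0.4676, 0.0066, 0.1317]
tool_rot: [1.558, 0.938, -1.547]
contact_force: [0.1, -0.2, -0.2]
grip_width: 0.75
```

```bash
python3 - <<'E'
from ring import *
o,f=look("w10",(260,140,380,260),6)
import pickle; pickle.dump((o,{k:f[k] for k in("K","view")}),open("w10.pkl","wb"))
E
```

```text
11.72 [0.4676 0.0066 0.1317] jaw -27.5 [ 0.11 -0.21 -0.17] 69.0
```

View pics/w10.png

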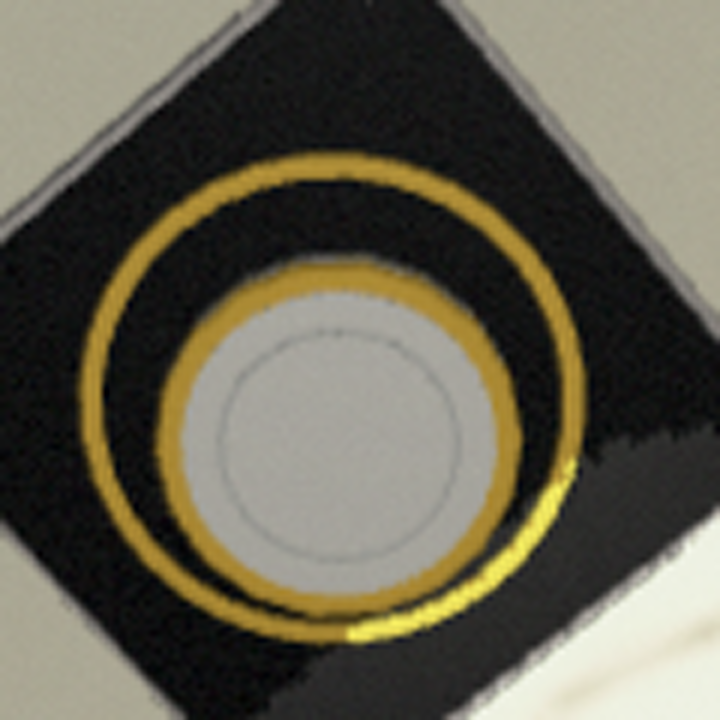

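Emit:
send_rows --targets '[-0.6, 0.012, -0.017, 0, 0, -0.8, 0.02, -0.0285, 0, 0, -0.9, 0.02, -0.0285, 0, 0, -0.9, 0.02, -0.0285, 0, 0, -0.9, 0.02, -0.0285, 0, 0, -0.9, 0.016, -0.023, -0.01, 0, -0.9, 0.012, -0.017, -0.02, 0, -0.9, 0.002, -0.002, -0.03, 0, -0.9, 0, 0, -0.01, 0, -0.9, 0, 0, 0, 0]'

```text
clock: 12.6
eef_pos: [0.5835, -0.1655, 0.0536]
tool_rot: [1.55, 0.95, -1.56]
contact_force: [-0.2, 0.2, -0.2]
grip_width: 0.95
```

```bash
python3 - <<'E'
from ring import *
import pickle
o,f=look("w11",(240,140,400,280),5)
pickle.dump((o,{k:f[k] for k in("K","view")}),open("w11.pkl","wb"))
o,f=pickle.load(open("w10.pkl","rb"))
a=lambda u,v:(260+(u+.5)/6-.5,140+(v+.5)/6-.5)
print(p2w(f,*a(339,439),.031)-p2w(f,*a(333,398),.018))
E
```

```text
12.6 [ 0.5835 -0.1655  0.0536] jaw -27.5 [-0.19  0.21 -0.23] 87.4
[-0.00029934 -0.00249643  0.013     ]
```

View pics/w11.png

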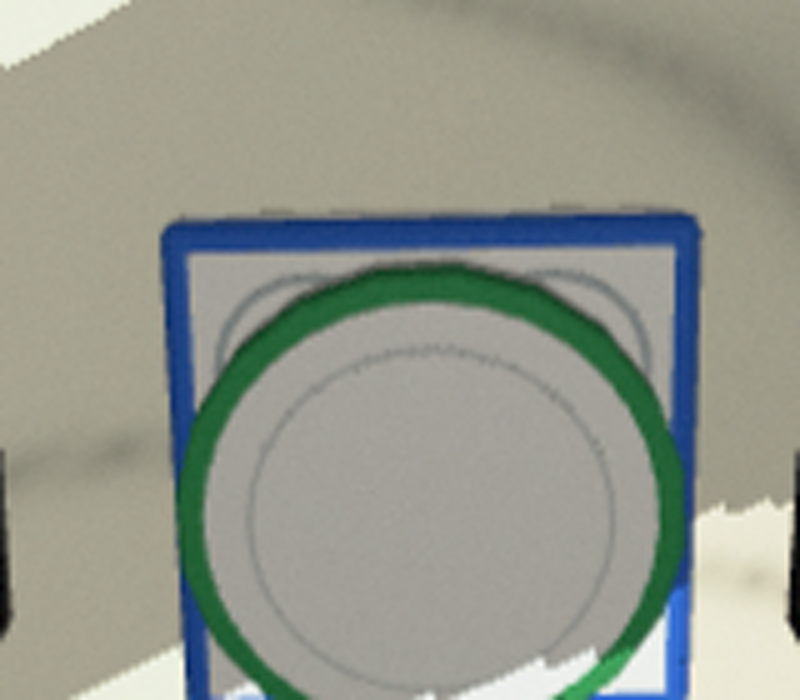

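```bash
python3 - <<'E'
from ring import *
import pickle
o,f=pickle.load(open("w11.pkl","rb"))
p=p2w(f,326.2,242.8,.031);print(p,p-o["eef_pos"])
o,f=look("x")
E
```

```text
[ 0.58726967 -0.16676073  0.031     ] [ 0.00378427 -0.00123304 -0.02257427]
12.65 [ 0.585  -0.1652  0.0559] jaw -27.4 [-0.55  0.16  0.62] 87.6
```

Emit:
send_rows --targets '[-0.9, 0.001, -0.001, -0.01, 0, -0.9, 0, 0, -0.01, 0, -0.9, 0, 0, -0.005, 0, -0.9, 0, 0, -0.0015, 0, -0.9, 0, 0, 0, 0, -0.6, 0, 0, 0, 0, 0, 0, 0, 0, 0, 0.5, 0, 0, 0, 0, 1, 0, 0, 0, 0, 1, 0, 0, 0, 0]'

```text
clock: 13.53
eef_pos: [0.588, -0.1677, 0.0319]
tool_rot: [1.554, 0.942, -1.553]
contact_force: [0.9, 0.2, 1.5]
grip_width: 0.643
```

```bash
python3 - <<'E'
from ring import *
o,f=look("w12",(220,150,420,300),4)
E
```

```text
13.53 [ 0.588  -0.1677  0.0319] jaw -27.5 [0.93 0.17 1.5 ] 59.2
```

View pics/w12.png

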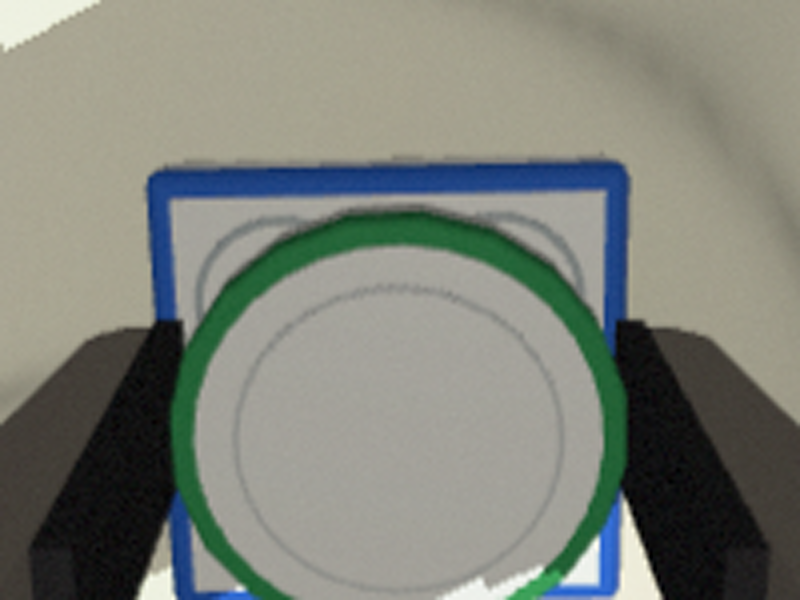

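Emit:
send_rows --targets '[1, 0, 0, 0.005, 0, 1, 0, 0, 0.015, 0, 1, 0, 0, 0.02, 0, 1, 0.001, 0.012, 0.02, 0, 1, 0.002, 0.025, 0, 0, 1, 0.003, 0.035, 0, 0, 1, 0.003, 0.035, 0, 0, 1, 0.003, 0.035, 0, 0, 1, 0.003, 0.035, 0, 0, 1, 0.003, 0.035, 0, 0]'

```text
clock: 14.42
eef_pos: [0.6059, 0.0459, 0.092]
tool_rot: [1.554, 0.942, -1.553]
contact_force: [1.8, -0.5, -0.6]
grip_width: 0.648
```

Emit:
send_rows --targets '[1, 0.003, 0.035, 0, 0, 1, 0.003, 0.035, 0, 0, 1, 0.0015, 0.023, 0, 0, 1, 0, 0.011, -0.01, 0, 1, 0, 0, -0.015, 0, 1, 0, 0, -0.005, 0, 1, 0, 0, 0, 0, 1, 0, 0, 0, 0]'

```text
clock: 15.08
eef_pos: [0.6133, 0.1465, 0.061]
tool_rot: [1.553, 0.941, -1.556]
contact_force: [0.1, 1.0, -0.7]
grip_width: 0.644
```

```bash
python3 - <<'E'
from ring import *
o,f=look("w13",(200,100,440,300),3)
E
```

```text
15.08 [0.6133 0.1465 0.061 ] jaw -27.6 [ 0.13  1.01 -0.66] 59.2
```

View pics/w13.png

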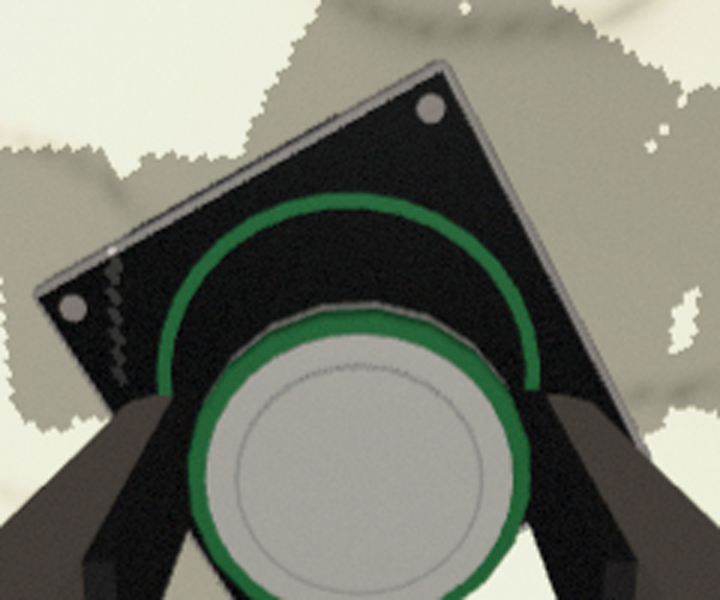

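```bash
python3 - <<'E'
from ring import *
o,f=look("x")
c=ring(f,H["g"],(200,155,440,202),.0395)
p=p2w(f,200+359.5/3,100+473/3,float(o["eef_pos"][2])-.001); print(p, "dish-ring",p[:2]-c)
E
```

```text
15.13 [0.6138 0.1469 0.0617] jaw -27.6 [ 0.56 -0.13 -0.07] 59.2
ring n 872 c [0.6126 0.1502] rms 0.001118251315834022
[0.61452889 0.14748314 0.06066402] dish-ring [ 0.00191725 -0.0026884 ]
```

Emit:
send_rows --targets '[1, -0.0015, 0.003, -0.01, 0, 1, 0, 0, -0.01, 0, 1, 0, 0, -0.005, 0, 1, 0, 0, -0.001, 0, 1, 0, 0, -0.001, 0, 1, 0, 0, 0, 0, 1, 0, 0, 0, 0]'

```text
clock: 15.77
eef_pos: [0.6121, 0.1515, 0.0347]
tool_rot: [1.554, 0.942, -1.553]
contact_force: [-1.1, 0.0, -0.6]
grip_width: 0.644
```

Emit:
send_rows --targets '[1, 0, 0, -0.001, 0, 1, 0, 0, 0, 0]'

```text
clock: 15.93
eef_pos: [0.6123, 0.1515, 0.0339]
tool_rot: [1.554, 0.942, -1.553]
contact_force: [-0.0, 0.5, -0.2]
grip_width: 0.646
```

Emit:
send_rows --targets '[1, 0, 0, -0.0007, 0, 1, 0, 0, 0, 0]'

```text
clock: 16.1
eef_pos: [0.6123, 0.1515, 0.0339]
tool_rot: [1.554, 0.942, -1.553]
contact_force: [-0.7, -0.6, 6.2]
grip_width: 0.645
```

Emit:
send_rows --targets '[0, 0, 0, 0.0003, 0, -0.5, 0, 0, 0, 0, -0.8, 0, 0, 0, 0, -0.8, 0, 0, 0, 0, -0.8, 0, 0, 0.015, 0, -0.8, 0, 0, 0.03, 0, -0.8, 0, 0, 0.03, 0, -0.8, 0, 0, 0.02, 0, -0.8, 0, 0, 0, 0]'

```text
clock: 16.85
eef_pos: [0.615, 0.1526, 0.1342]
tool_rot: [1.561, 0.94, -1.545]
contact_force: [0.6, 0.7, 0.9]
grip_width: 0.901
```

```bash
python3 - <<'E'
from ring import *
o,f=look("w14",(260,140,380,260),6)
import pickle; pickle.dump((o,{k:f[k] for k in("K","view")}),open("w14.pkl","wb"))
E
```

```text
16.85 [0.615  0.1526 0.1342] jaw -27.5 [0.65 0.69 0.86] 82.9
```

View pics/w14.png

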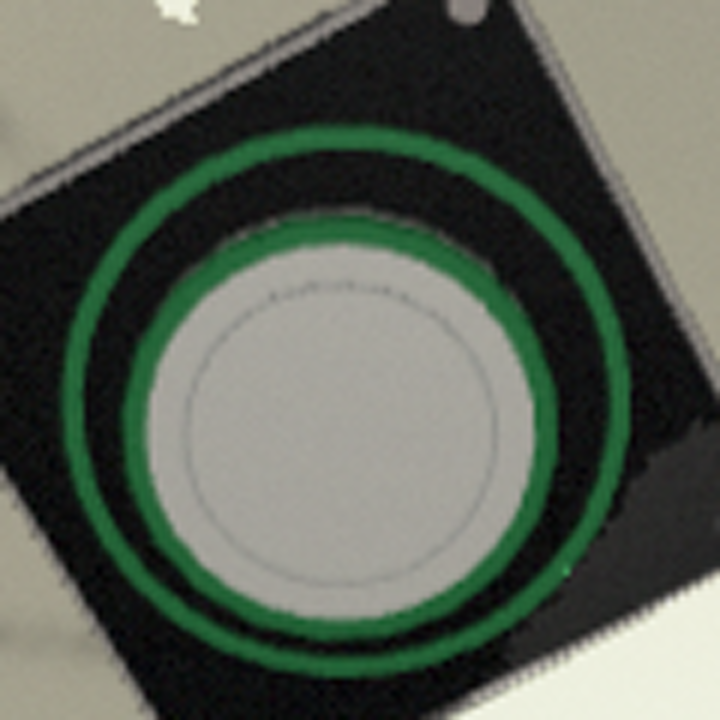

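Emit:
send_rows --targets '[-0.9, -0.0015, -0.02, 0, 0, -1, -0.0028, -0.037, 0, 0, -1, -0.0028, -0.037, 0, 0, -1, -0.0028, -0.037, 0, 0, -1, -0.0028, -0.037, 0, 0, -1, -0.0028, -0.037, 0, 0, -1, -0.0028, -0.037, 0, 0, -1, -0.0028, -0.037, 0, 0, -1, -0.002, -0.025, -0.02, 0, -1, -0.0012, -0.0155, -0.02, 0]'

```text
clock: 17.73
eef_pos: [0.5869, -0.1731, 0.0879]
tool_rot: [1.556, 0.937, -1.557]
contact_force: [0.2, 0.3, -1.4]
grip_width: 0.999
```

Emit:
send_rows --targets '[-1, 0, 0, -0.02, 0, -1, 0, 0, -0.01, 0, -1, 0, 0, 0, 0, -1, 0, 0, 0, 0]'

```text
clock: 18.07
eef_pos: [0.5873, -0.1668, 0.0577]
tool_rot: [1.552, 0.945, -1.553]
contact_force: [-0.5, 0.6, 0.2]
grip_width: 1.0
```

```bash
python3 - <<'E'
from ring import *
o,f=look("w15",(240,160,400,280),5)
import pickle; pickle.dump((o,{k:f[k] for k in("K","view")}),open("w15.pkl","wb"))
E
```

```text
18.07 [ 0.5873 -0.1668  0.0577] jaw -27.4 [-0.47  0.56  0.15] 92.0
```

View pics/w15.png

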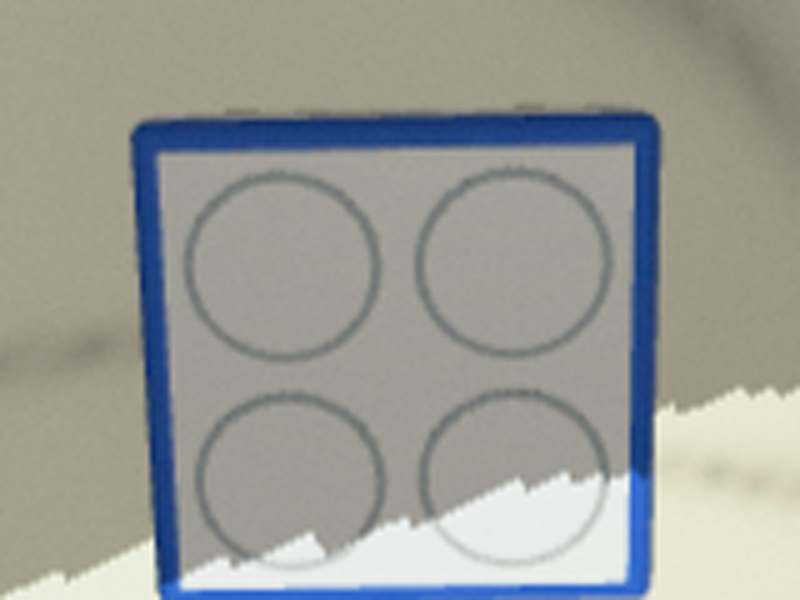

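```bash
python3 - <<'E'
from h import *; import pickle
o,f=pickle.load(open("w15.pkl","rb"))
a=lambda u,v:(240+(u+.5)/5-.5,160+(v+.5)/5-.5)
for L in ([(283,265),(514,262),(514,477),(290,480)],[(133,123),(658,115),(650,597),(160,600)]):
  c=np.array([p2w(f,*a(*q),.016)[:2] for q in L]); print(c.mean(0),c.mean(0)-o["eef_pos"][:2])
  for i in range(4):
    e=c[(i+1)%4]-c[i]; print(np.round(np.linalg.norm(e),4),np.round(np.degrees(np.arctan2(e[1],e[0]))%90,1))
E
```

```text
[ 0.58716106 -0.16770169] [-0.00017531 -0.00090465]
0.029 63.4
0.029 63.6
0.0291 63.5
0.029 63.4
[ 0.58747202 -0.16710421] [ 0.00013565 -0.00030717]
0.0644 63.5
0.0648 63.9
0.0649 63.0
0.0643 63.5
```

Emit:
send_rows --targets '[-1, 0, 0, -0.015, 1, -1, 0, 0, -0.013, 0, -1, 0, 0, -0.008, 0, -1, 0, 0, -0.004, 0, -1, 0, 0, -0.0015, 0, -1, 0, 0, 0, 0]'

```text
clock: 18.62
eef_pos: [0.5874, -0.1679, 0.0161]
tool_rot: [1.541, 0.954, -1.542]
contact_force: [0.6, 1.0, -0.5]
grip_width: 0.999
```

Emit:
send_rows --targets '[-0.7, 0, 0, 0, 0, -0.3, 0, 0, 0, 0, 0.3, 0, 0, 0, 0, 1, 0, 0, 0, 0, 1, 0, 0, 0, 0, 1, 0, 0, 0, 0]'

```text
clock: 19.12
eef_pos: [0.5878, -0.1682, 0.0171]
tool_rot: [1.542, 0.953, -1.541]
contact_force: [-0.7, -0.0, 2.3]
grip_width: 0.713
```

```bash
python3 - <<'E'
from ring import *
o,f=look("w16",(220,150,420,300),4)
E
```

```text
19.12 [ 0.5878 -0.1682  0.0171] jaw -26.5 [-0.74 -0.05  2.27] 65.6
```

View pics/w16.png

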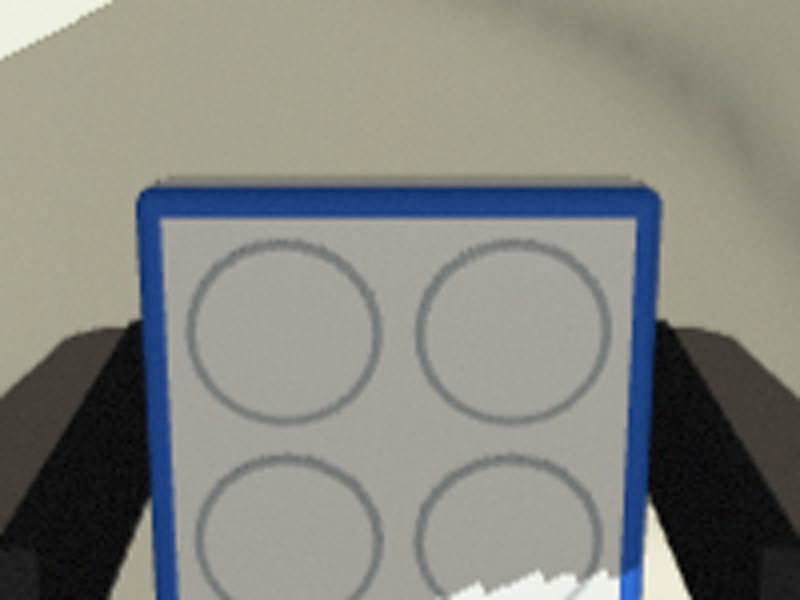

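Emit:
send_rows --targets '[1, 0, 0, 0.005, 0, 1, 0, 0, 0.015, 0, 1, 0, 0, 0.025, 0, 1, 0, 0, 0.025, 0, 1, -0.005, 0.0128, 0.02, 3, 1, -0.01, 0.0256, 0, 5, 1, -0.0125, 0.032, 0, 5, 1, -0.0125, 0.032, 0, 5, 1, -0.0125, 0.032, 0, 5, 1, -0.0125, 0.032, 0, 5]'

```text
clock: 20.0
eef_pos: [0.5218, -0.0006, 0.107]
tool_rot: [1.187, 1.223, -1.187]
contact_force: [0.4, 0.2, -0.4]
grip_width: 0.712
```

Emit:
send_rows --targets '[1, -0.0125, 0.032, 0, 5, 1, -0.0125, 0.032, 0, 5, 1, -0.0125, 0.032, 0, 5, 1, -0.0125, 0.032, 0, 5, 1, -0.0125, 0.032, 0, 5, 1, -0.0125, 0.032, 0, 0, 1, -0.0125, 0.032, 0, 0, 1, -0.0125, 0.032, 0, 0, 1, -0.01, 0.0256, -0.015, 0, 1, -0.0025, 0.006, -0.02, 0]'

```text
clock: 20.83
eef_pos: [0.409, 0.2919, 0.0734]
tool_rot: [0.863, 1.395, -0.852]
contact_force: [0.9, 0.4, 0.1]
grip_width: 0.715
```

Emit:
send_rows --targets '[1, 0, 0, -0.005, 0, 1, 0, 0, 0, 0, 1, 0, 0, 0, 0]'

```text
clock: 21.08
eef_pos: [0.4105, 0.2848, 0.0668]
tool_rot: [0.862, 1.392, -0.864]
contact_force: [-0.2, -0.3, -0.9]
grip_width: 0.717
```

```bash
python3 - <<'E'
from ring import *
o,f=look("w17",(160,70,480,310),2.5)
import pickle; pickle.dump((o,{k:f[k] for k in("K","view")}),open("w17.pkl","wb"))
E
```

```text
21.08 [0.4105 0.2848 0.0668] jaw 26.4 [-0.2  -0.33 -0.94] 66.0
```

View pics/w17.png

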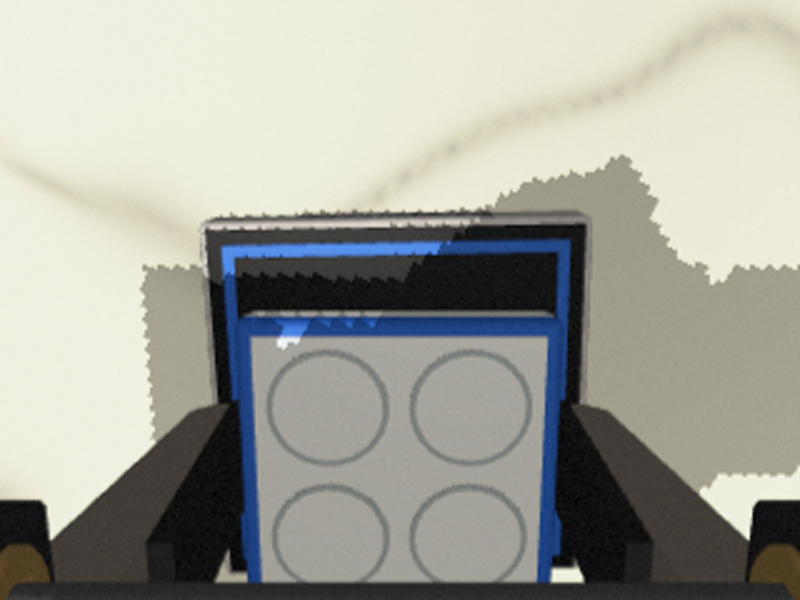

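```bash
python3 - <<'E'
from h import *; import pickle
o,f=pickle.load(open("w17.pkl","rb"))
a=lambda u,v:(160+(u+.5)/2.5-.5,70+(v+.5)/2.5-.5)
A,B=[p2w(f,*a(*q),.018)[:2] for q in((222,246),(572,238))]
e=B-A;L=np.linalg.norm(e);e/=L;n=np.array([-e[1],e[0]])
C=(A+B)/2-n*.044; print("sq c",C,"len",L,"ang",np.degrees(np.arctan2(e[1],e[0])), n)
z=o["eef_pos"][2]-.001
w=[p2w(f,*a(*q),z)[:2] for q in((328,407),(471,407),(470,538),(330,538))]
c=np.mean(w,0); e=w[1]-w[0]; print("plate c",c,"ang",np.degrees(np.arctan2(e[1],e[0])),"tcp",o["eef_pos"][:2],"delta",C-c)
E
```

```text
sq c [0.41345283 0.28264394] len 0.08785414963251652 ang 27.773257457060225 [-0.46597372  0.88479856]
plate c [0.41206774 0.28484448] ang 26.466517056626337 tcp [0.41054723 0.28481597] delta [ 0.00138509 -0.00220054]
```

Emit:
send_rows --targets '[1, 0.0015, -0.002, -0.01, 1.2, 1, 0, 0, -0.01, 0, 1, 0, 0, -0.007, 0, 1, 0, 0, -0.003, 0, 1, 0, 0, -0.001, 0, 1, 0, 0, 0, 0, 1, 0, 0, 0, 0]'

```text
clock: 21.72
eef_pos: [0.4116, 0.284, 0.0356]
tool_rot: [0.846, 1.4, -0.846]
contact_force: [0.5, 1.2, -0.4]
grip_width: 0.714
```

Emit:
send_rows --targets '[1, 0, 0, -0.001, 0, 1, 0, 0, 0, 0]'

```text
clock: 21.88
eef_pos: [0.4117, 0.2841, 0.035]
tool_rot: [0.847, 1.4, -0.846]
contact_force: [-0.8, 0.3, 2.7]
grip_width: 0.716
```

Emit:
send_rows --targets '[0, 0, 0, -0.0002, 0, -0.5, 0, 0, 0, 0, -0.9, 0, 0, 0, 0, -0.9, 0, 0, 0, 0, -0.9, 0, 0, 0.012, 0, -0.9, 0, 0, 0.03, 0, -0.9, 0, 0, 0.03, 0, -0.9, 0, 0, 0.03, 0, -0.9, 0, 0, 0.02, 0, -0.9, 0, 0, 0, 0]'

```text
clock: 22.72
eef_pos: [0.4136, 0.2858, 0.1612]
tool_rot: [0.851, 1.396, -0.84]
contact_force: [0.7, 0.1, -1.5]
grip_width: 0.954
```

```bash
python3 - <<'E'
from ring import *
o,f=look("w18",(230,110,410,270),4)
import pickle; pickle.dump((o,{k:f[k] for k in("K","view")}),open("w18.pkl","wb"))
E
```

```text
22.72 [0.4136 0.2858 0.1612] jaw 27.7 [ 0.66  0.07 -1.49] 87.7
```

View pics/w18.png

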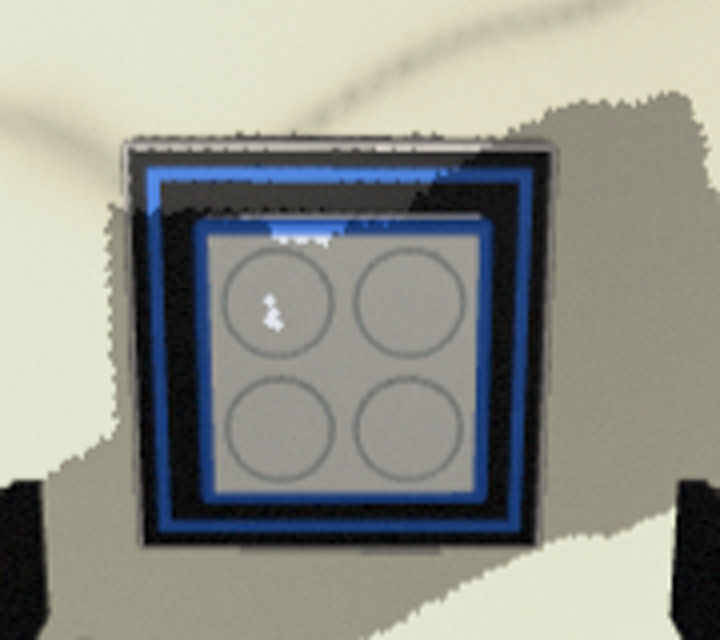

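```bash
python3 - <<'E'
from ring import *; import pickle
o,f=pickle.load(open("w18.pkl","rb"))
a=lambda u,v:(230+(u+.5)/4-.5,110+(v+.5)/4-.5)
C=np.mean([p2w(f,*a(*q),.018) for q in((147,168),(533,168),(519,532),(162,532))],0)
c=np.mean([p2w(f,*a(*q),.034) for q in((278,302),(410,302),(408,430),(280,430))],0); print("plate off",c-C)
f=pickle.load(open("w14.pkl","rb"))[1]
a=lambda u,v:(260+(u+.5)/6-.5,140+(v+.5)/6-.5)
print("d60 off",p2w(f,*a(340,426),.033)-p2w(f,*a(347,401),.018))
t=grab_frame("top");cv2.imwrite("pics/t18.png",cv2.convertScaleAbs(cv2.resize(t["frame"][80:300,140:530,::-1],None,fx=2,fy=2,interpolation=cv2.INTER_CUBIC),alpha=1.4))
E
```

```text
plate off [9.54095327e-05 1.71958973e-03 1.60000000e-02]
d60 off [-0.00067588  0.0007963   0.015     ]
```

View pics/t18.png

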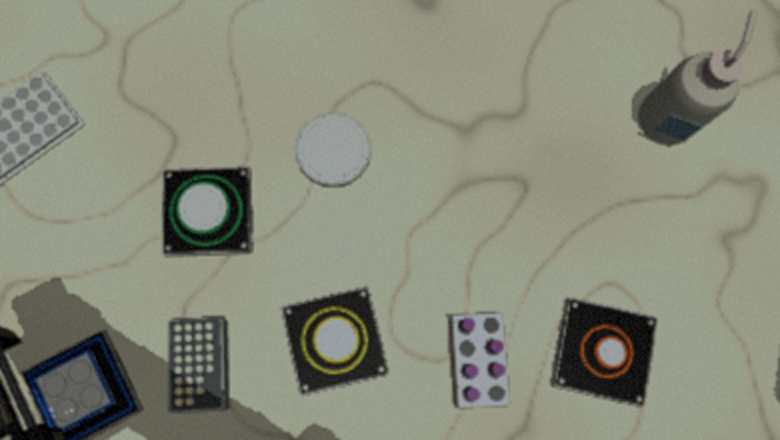

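Emit:
send_rows --targets '[-0.9, 0, 0, 0.02, 0, -0.9, 0, 0, 0.01, 0, -0.9, 0, 0, 0, 0, -0.9, 0, 0, 0, 0]'

```text
clock: 23.15
eef_pos: [0.4116, 0.2838, 0.1861]
tool_rot: [0.846, 1.4, -0.847]
contact_force: [-0.9, -0.6, -0.9]
grip_width: 0.946
```

```bash
python3 -c "
from plant import *
print(job_done())"
```

```text
the job is handed in; nothing more can be done
None
```

I unstacked all four dishes and set each one, lid up, on the block of its own colour. The job was handed in at about 23 s of the 104 s allowed; no verdict was reported.

- **Centring:** measured from the wrist camera after each release, the offsets from the outlines are about 2.3 mm (orange), 2.5 mm (yellow), 1.0 mm (green) and 1.7 mm (four-well plate). The limit is 12 mm.
- **Four-well plate:** it lies visibly square in its outline. I turned it 1.2° before setting it down to match the block.
- **Setting down:** I lowered the orange, yellow and green dishes until the wrist force showed contact (5–13 N), then released. For the plate the reading was only 2.7 N against about 1 N of noise. It may have had a gap of under a millimetre when released.
- **Bystanders:** in the last top picture the large dish is within about 1 pixel (2 mm) of where it started. By eye, the bottle is upright and has not moved.

**Disagreement:** the top camera's positions came out 2–5 mm from the wrist camera's. I used the wrist camera for the final positioning.

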